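Make up the farm and town scenery kits for a model railway layout

ROBOT

A 7-joint arm with a two-finger parallel gripper is mounted at the origin on the work surface. World frame = base frame: x ahead of the robot, y to its left, z up, the work surface at z = 0. Lengths are in m, angles in degrees, forces in N, time in s.
With the tool pointing down it reaches from about 0.425 to 0.875 m from the base axis. Payload 4.7 kg.
Tool frame: the origin (TCP) lies midway between the tips of the shut fingers; the grasp point (between the pads) lies 19 mm behind it; z points along the fingers, y is the direction in which the jaws open and shut (so a half turn about z gives the same grasp; the last joint's range is limited). The gripper opens to 87 mm and grips with 3 to 60 N. Pads are 19 mm wide; open, the fingers measure 117 mm over their backs; the gripper's body (75 mm by 190 mm) begins 51 mm behind the grasp point.
Start: joints at [65.781, 18.392, -4.016, 83.108, 1.295, 78.541, -3.26], TCP at [0.275, -0.589, 0.223] pointing down, gripper open.
Joint ranges: [-163.93, 163.93], [-17.29, 119.83], [-79.2, 71.16], [3.27, 140.29], [-89.18, 269.18], [5.43, 117.66], [-154.24, 154.24]. Speed limits (degrees/s): [147.25, 147.25, 180, 180, 180, 180, 180].

INTERFACE

Orientations are given as [roll, pitch, yaw] about the fixed x, y, z axes, in that order (R = Rz(yaw) Ry(pitch) Rx(roll)).
In Python, from cell import env gives the robot as it stands.
- The arm moves only by the tool apply_moves, never from a script. Its argument "targets" is a list of rows, each a list of 2 entries, a list of its own where there are three numbers: the shift along the world's x, y, z in mm, then the turn, a rotation vector about the world's x, y, z in rad. A call has 1 to 8 rows; each row is the pose to reach, as a shift and turn from the pose commanded when the call began; what a row does not reach only later rows make up. A row lasts 1/10 s, in which the tool goes at most 50 mm and 8.59 degrees, less where a joint would pass 70% of its speed; a pose out of reach is approached as far as the arm can. A call with a gripper value outside its range is refused whole. "hand" is the finger opening in mm, from 0 to 87, set as the call begins (left out, the last holds). The fingers move at their own pace and stop on an object; "squeeze" is the grip in N (left out, the last holds). Time passes only in rows, so rows that repeat a pose let the fingers close. It gives the time, the measured TCP pose, the force and the opening at its end, in the units of the state.
- env.get_obs(): the state, without advancing time (a new reading comes with each control period).
- env.read_camera(name): name is "side" or "top" or "wrist"; returns a dict with "image" (480x640x3 uint8, red, green, blue), "camera_matrix" (3x3 intrinsics, pixels), "camera_from_world" (4x4, takes a point from world to camera coordinates); the wrist camera has in their place "mount" (4x4, takes a point from camera to tool coordinates, whose origin is the TCP and whose axes are the flange's). Camera axes: x right, y down, z forward; pixel columns grow to the right and rows downward; lengths in m; the calibration is good to about 2 mm. A picture is of the moment at which its call begins: read the wrist's pose just before it. There is no depth.
- env.sign_off(): hands the job in, once; it reports no verdict.
Trained networks look in a picture, given as the dict that the camera call returned (one of the last four; its "shot" number tells which), for a name from the list of things; names that differ only in an ending like _2 or _b are one class to them, and where a whole thing is asked for, a point or a joint stands for the part that bears it (a point fixed in the world has none). Each returns a list of dicts, best first, with "conf" (0 to 1); they miss things now and then, are a little off and sometimes report something else, mostly with a low value. They report only what shows in the picture. A call takes as long as a camera call. They do not tell look-alikes from the thing itself.
- env.regions_of(picture, target): "region" (480x640 bool, what is visible of it) and "rect" ([left, top, right, bottom] in pixels, round what is visible of it).
The state is a dict: "time_s": time; "qpos": joint angles; "joint_velocities": joint speeds; "effort": joint torques, N m; "tool_pos": TCP position; "tool_rot": TCP orientation; "force": force on the tool from outside, world axes, zero at the start; "wrist_torque": the same for the moment, N m; "grip_width": finger opening in m.
Only numpy, scipy, OpenCV 4.12 (cv2) and the standard library are available. Lean on these libraries where they do the work, as an engineer would, in place of code of your own. Each camera call takes 0.05 s, during which the arm holds its last target. There are 200 camera calls.

TASK

Make up the scenery trays for two unfinished corners of the layout: the red tractor, the brown shed and the slim poplar go in the white farm tray, the yellow van and the crimson tree in the blue town tray. In each tray the vehicle stands on its wheels in the long bay, and every other piece stands upright on the floor of a square bay of its own. Leave the silver car, the green round tree and the paint jar standing where they are.

Things in the scene. Friction and masses are not known exactly. Their poses are not given: they have to be found in the camera images.
- farm_tray: White plastic, grey-floored tray, loose (0.3 kg), 139 x 139 mm, 12 mm high, walls and dividers 3 mm. Origin: centre of underside; z up. A divider along x halves it: the +y half is the long bay, 133 x 65 mm inside, centre (0, +34) mm; the -y half has two square bays, 65 x 65 mm inside, centres (+34, -34) and (-34, -34) mm. Bay floors at z = 3 mm. The farm kit goes in it.
- town_tray: Blue plastic, dark-floored tray, loose (0.3 kg), 139 x 139 mm, 12 mm high, walls and dividers 3 mm. Origin: centre of underside; z up. A divider along x halves it: the +y half is the long bay, 133 x 65 mm inside, centre (0, +34) mm; the -y half has two square bays, 65 x 65 mm inside, centres (+34, -34) and (-34, -34) mm. Bay floors at z = 3 mm. The town kit goes in it; one square bay stays empty.
- tractor: Red model tractor, dark cab with red roof, 75 mm long (x from -40 to +35 mm, bonnet to -x), 44 wide over the rear wheels (y), 54 high, 90 g. Origin: on the ground under its middle; z up. The cab, a straight-sided box 28 mm wide (y), 30 long, centred at x = +11 mm, stands clear of the mudguards from z = 37 mm to its roof at 54: grip it there across y, near the centre of mass. Wheels do not turn.
- shed: Brown wooden model shed, dark grey pitched roof, 40 g. The ridge runs along x, 53 mm high; grip the two plain gable faces, 40 mm apart at x = +20 and -20 mm (the roof ends flush with them). Along y the walls are 36 mm and the eaves 44 mm wide; walls 32 mm high below the gables. Origin: centre of its underside; z up.
- poplar: Slim, yellow-green, column-shaped model tree on a round sandy base 36 mm across and 5 mm thick, 73 mm high, about 35 g. The crown is 30 mm across, straight-sided from z = 24 to 56 mm. Round about z. Origin: centre of the base's underside; z up.
- van: Yellow model delivery van, 104 mm long (x, bonnet to -x), 40 mm wide (y), 46 mm high, about 110 g. The straight-sided full-width body runs from x = -26 to +52 mm and up to z = 46 mm, the bonnet in front is 24 mm high. Origin: on the ground under its middle; z up. Wheels do not turn.
- crimson_tree: Crimson round-crowned model tree on a round sandy base 36 mm across and 5 mm thick, 68 mm high, about 35 g. The crown is 42 mm across, straight-sided from z = 32 to 54 mm. Round about z. Origin: centre of the base's underside; z up.
- green_tree: Dark green round-crowned model tree, otherwise the same as the crimson one; not part of either kit, to be left alone. Origin: centre of the base's underside; z up.
- saloon: Silver-grey model car with dark windows, 96 mm long (x), 38 mm wide (y), 30 mm high; not part of either kit, to be left alone. Origin: on the ground under its middle; z up.
- paint: Small closed jar of white paint with an orange lid, 34 mm across and 34 mm high; to be left alone. Origin: centre of its underside; z up.
Not all that is in view belongs to the job. Leave any purple look-alike of the shed alone. Of the things that look like the van, take the one that is farthest from the robot's base at the start.

How it is judged (in metres and radians):
At the end, for the whole second after the job is handed in: Each piece in its bay, on the tray floor (origin under 7 mm above tray underside), upright to 0.12 rad; off bay centre at most: tractor 33 mm along, 14 across; van 20, 16; shed and trees 18 each way. Trays flat (0.05 rad, under 6 mm up); car, green tree and jar upright. All at rest (x of tractor in the frame of farm_tray between -0.033 and 0.033 m and y of tractor in the frame of farm_tray between 0.02 and 0.048 m and z of tractor in the frame of farm_tray below 0.007 m and angle between each of tractor, van, saloon, green_tree, paint's own z axis and vertical below 0.12 rad and ((x of shed in the frame of farm_tray between 0.016 and 0.052 m and y of shed in the frame of farm_tray between -0.052 and -0.016 m and z of shed in the frame of farm_tray below 0.007 m and angle between shed's own z axis and vertical below 0.12 rad) or (x of shed in the frame of farm_tray between -0.052 and -0.016 m and y of shed in the frame of farm_tray between -0.052 and -0.016 m and z of shed in the frame of farm_tray below 0.007 m and angle between shed's own z axis and vertical below 0.12 rad)) and ((x of poplar in the frame of farm_tray between 0.016 and 0.052 m and y of poplar in the frame of farm_tray between -0.052 and -0.016 m and z of poplar in the frame of farm_tray below 0.007 m and angle between poplar's own z axis and vertical below 0.12 rad) or (x of poplar in the frame of farm_tray between -0.052 and -0.016 m and y of poplar in the frame of farm_tray between -0.052 and -0.016 m and z of poplar in the frame of farm_tray below 0.007 m and angle between poplar's own z axis and vertical below 0.12 rad)) and x of van in the frame of town_tray between -0.02 and 0.02 m and y of van in the frame of town_tray between 0.018 and 0.05 m and z of van in the frame of town_tray below 0.007 m and ((x of crimson_tree in the frame of town_tray between 0.016 and 0.052 m and y of crimson_tree in the frame of town_tray between -0.052 and -0.016 m and z of crimson_tree in the frame of town_tray below 0.007 m and angle between crimson_tree's own z axis and vertical below 0.12 rad) or (x of crimson_tree in the frame of town_tray between -0.052 and -0.016 m and y of crimson_tree in the frame of town_tray between -0.052 and -0.016 m and z of crimson_tree in the frame of town_tray below 0.007 m and angle between crimson_tree's own z axis and vertical below 0.12 rad)) and linear speed of each of tractor, shed, poplar, van, crimson_tree, saloon, green_tree, farm_tray, town_tray below 0.02 m/s and angular speed of each of tractor, shed, poplar, van, crimson_tree, saloon, green_tree, farm_tray, town_tray below 0.2 rad/s and angle between each of farm_tray, town_tray's own z axis and vertical below 0.05 rad and height (world z) of each of farm_tray, town_tray below 0.006 m); the robot touches nothing.
It fails at once if the silver car is moved more than 25 mm (distance of saloon from where it was at the start of the episode above 0.025 m).
It fails at once if the green tree is moved more than 25 mm (distance of green_tree from where it was at the start of the episode above 0.025 m).
It fails at once if the paint jar is moved more than 25 mm (distance of paint from where it was at the start of the episode above 0.025 m).
It also fails if it takes over 136 s, if anything falls off the work surface, if the arm or the gripper's body presses on something with over 40 N, if the wrist force passes 120 N, or if a joint passes its speed limit or range.

## Working session

There is one attempt and no reset: what is moved stays moved. The work goes in short steps, Python scripts to look and compute and a tool call to move; the robot and the scene stay as the last step left them, time stands still between calls to the robot, and variables do not carry over. Pictures are saved under pics/ and viewed, about 12 in all and at most 16, crops included, and the job is handed in when it is done.

Besides the shell and the picture viewer there is one more tool, called after ">>>" as a command line: name --argument value ..., lists and objects as JSON in quotes. apply_moves: Moves the arm, as the interface text tells. Its arguments: {"type":"object","properties":{"targets":{"type":"array","items":{"type":"array"}},"hand":{"type":"number"},"squeeze":{"type":"number"}},"required":["targets"]}

```bash
ls; mkdir -p pics
python3 - <<'E'
from cell import env
import cv2
o=env.get_obs();print(o['time_s'],o['tool_pos'],o['tool_rot'],o['grip_width'])
for n in('top','side'):
    p=env.read_camera(n);cv2.imwrite(f'pics/{n}0.png',p['image'][:,:,::-1]);print(p['camera_matrix'],p['camera_from_world'])
    for t in 'farm_tray town_tray tractor shed poplar van crimson_tree green_tree saloon paint'.split():
        print(t,[(round(r['conf'],2),[int(v) for v in r['rect']]) for r in env.regions_of(p,t)])
E
```

```text
pics
0.0 [ 0.27471997 -0.58848828  0.22148185] [-1.79892072e+02  4.38731299e-03  2.50308970e+01] 0.08705250371199179
[[513.08839816   0.         315.61722399]
 [  0.         513.08839816 240.53372031]
 [  0.           0.           1.        ]] [[-0.02227866 -0.99965654  0.01380068  0.00831756]
 [-0.98986197  0.02011933 -0.14060045  0.5158742 ]
 [ 0.1402745  -0.01679316 -0.98997023  1.1529626 ]
 [ 0.          0.          0.          1.        ]]
farm_tray [(0.64, [334, 210, 395, 276]), (0.29, [183, 286, 207, 304])]
town_tray [(0.81, [242, 222, 303, 285])]
tractor [(0.84, [413, 172, 432, 204])]
shed [(0.97, [425, 322, 444, 344]), (0.86, [431, 279, 450, 301]), (0.76, [468, 295, 496, 317])]
poplar [(0.7, [193, 232, 207, 248])]
van [(0.79, [121, 235, 169, 281]), (0.66, [183, 170, 211, 214])]
crimson_tree [(0.71, [311, 156, 328, 175])]
green_tree [(0.76, [182, 288, 208, 304])]
saloon [(0.77, [430, 220, 454, 260]), (0.61, [189, 235, 209, 248])]
paint [(0.71, [248, 152, 266, 173]), (0.66, [181, 285, 206, 304])]
[[474.40224288   0.         316.52760676]
 [  0.         474.40224288 238.15539399]
 [  0.           0.           1.        ]] [[-0.67380231 -0.73885751  0.00894523  0.37000094]
 [-0.55746008  0.50035606 -0.66248175  0.31483044]
 [ 0.48500382 -0.45136834 -0.74902464  0.75425227]
 [ 0.          0.          0.          1.        ]]
farm_tray [(0.96, [322, 191, 413, 257]), (0.53, [157, 261, 207, 302]), (0.38, [270, 175, 289, 212])]
town_tray [(0.94, [249, 241, 346, 323])]
tractor [(0.62, [357, 148, 389, 179])]
shed [(0.8, [481, 184, 510, 214]), (0.6, [473, 223, 501, 255])]
poplar [(0.97, [202, 297, 223, 330])]
van [(0.59, [159, 258, 207, 304]), (0.55, [130, 356, 201, 392]), (0.27, [444, 196, 472, 224])]
crimson_tree [(0.77, [269, 177, 286, 210])]
green_tree [(0.91, [243, 348, 267, 385])]
saloon [(0.76, [399, 168, 439, 198]), (0.36, [204, 296, 224, 332])]
paint [(0.85, [212, 216, 227, 236])]
```

Run:
```python
import cv2
a=cv2.imread('pics/top0.png')[140:360,90:520];cv2.imwrite('pics/topc.png',cv2.resize(a,(798,408),interpolation=cv2.INTER_CUBIC))
```

```text
(no output)
```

View pics/topc.png

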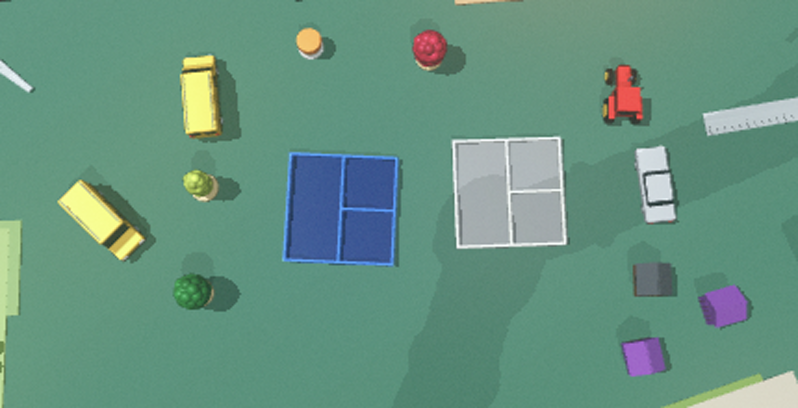

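View pics/side0.png

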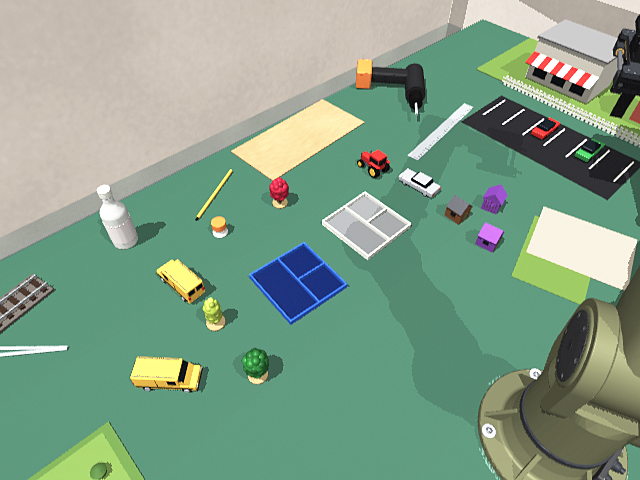

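The top view, with +x up and +y left, shows the following (crop pixels):
- **Trays:** blue at (342,209), white at (510,192). Both long bays are on the left, which is +y.
- **Shed:** the brown one with the grey roof is at (654,280). The two purple ones at (724,306) and (645,357) are look-alikes.
- **Vans:** A is at (200,97) and B at (100,220). I'll compare their distances from the base next.

```bash
cat > h.py <<'E'
import numpy as np,cv2
from scipy.optimize import minimize
def proj(p,P):
    M=p['camera_from_world'];c=P@M[:3,:3].T+M[:3,3];u=c@p['camera_matrix'].T;return u[:,:2]/u[:,2:]
def back(p,uv,z):
    M=p['camera_from_world'];R=M[:3,:3];o=-R.T@M[:3,3];d=R.T@np.linalg.solve(p['camera_matrix'],[*uv,1]);return o+d*(z-o[2])/d[2]
def box(x0,x1,y0,y1,z0,z1):return np.array([[x,y,z] for x in(x0,x1) for y in(y0,y1) for z in(z0,z1)])*1e-3
def cyl(r,z0,z1):
    a=np.linspace(0,6.28,25);return np.array([[r*np.cos(t),r*np.sin(t),z] for t in a for z in(z0,z1)])*1e-3
V=np.vstack
MOD=dict(farm_tray=[box(-69.5,69.5,-69.5,69.5,0,12)],town_tray=[box(-69.5,69.5,-69.5,69.5,0,12)],
 van=[box(-26,52,-20,20,4,46),box(-52,52,-20,20,4,24)],
 tractor=[box(-4,26,-14,14,20,54),box(-40,20,-9,9,15,35),box(0,35,-22,22,0,33),box(-38,-18,-18,18,0,20)],
 shed=[V([box(-20,20,-22,22,30,33),box(-20,20,-1,1,52,53)]),box(-20,20,-18,18,0,32)],
 poplar=[cyl(18,0,5),V([cyl(15,24,56),cyl(5,72,73)]),cyl(4,5,24)],
 crimson_tree=[cyl(18,0,5),V([cyl(21,32,54),cyl(10,67,68),cyl(14,24,25)]),cyl(4,5,24)])
def pts(parts,q):
    c,s=np.cos(q[2]),np.sin(q[2]);R=np.array([[c,-s,0],[s,c,0],[0,0,1]])
    return [P@R.T+[q[0],q[1],0] for P in parts]
def render(p,parts,q,S=4):
    m=np.zeros((480*S,640*S),np.uint8)
    for P in pts(parts,q):
        h=cv2.convexHull(((proj(p,P)+.5)*S-.5).astype(np.float32));cv2.fillConvexPoly(m,h.round().astype(int),1)
    return cv2.resize(m*255,(640,480),interpolation=cv2.INTER_AREA)/255.
def fit(obs,name,q0,yaw=True):
    parts=MOD[name]
    def cost(v):
        q=[v[0],v[1],v[2] if yaw else 0]
        t=0
        for p,m in obs:
            r=render(p,parts,q);t+=1-np.minimum(r,m).sum()/np.maximum(r,m).sum()
        return t/len(obs)
    best=None
    for y in (q0[2]+np.radians([0,30,60,90,120,150]) if yaw else [0]):
        s=np.array([q0[0],q0[1],y]);sx=np.array([s,s+[.015,0,0],s+[0,.015,0],s+[0,0,.3]])
        r=minimize(cost,s,method='Nelder-Mead',options=dict(initial_simplex=sx,maxfev=90,xatol=3e-4,fatol=1e-4))
        if best is None or r.fun<best.fun:best=r
    return best.x,best.fun
E
cat > m1.py <<'E'
from h import *;from cell import env
T=env.read_camera('top');S=env.read_camera('side')
SEL=dict(farm_tray=(364,243),town_tray=(272,253),tractor=(425,190),shed=(440,290),poplar=(200,240),van=(145,258),crimson_tree=(320,166),van_A=(197,192),green_tree=(195,296))
for n,c in SEL.items():
    k=n[:3] if n=='van_A' else n
    g=back(T,c,.02);cs=proj(S,g[None])[0];obs=[];ds=[]
    for p,cc in((T,c),(S,cs)):
        R=[r for r in env.regions_of(p,k)]
        R=[(np.hypot((r['rect'][0]+r['rect'][2])/2-cc[0],(r['rect'][1]+r['rect'][3])/2-cc[1]),r) for r in R]
        R=[x for x in R if x[0]<20]
        if R:
            d,r=min(R,key=lambda x:x[0]);obs.append((p,r['region'].astype(float)));ds.append((p is T,round(d),round(r['conf'],2)))
    if k=='green_tree': MOD[k]=MOD['crimson_tree']
    out=[]
    for o in ([obs] if len(obs)<2 else [obs,obs[:1],obs[1:]]):
        q,f=fit(o,k,[g[0],g[1],0],'tree' not in k and k!='poplar');out.append((np.round(q[:2]*1e3),round(np.degrees(q[2]),1),round(f,3)))
    print(n,ds,out,'r',np.round(np.hypot(*out[0][0])) if out else g)
E
python3 m1.py
```

```text
farm_tray [(True, 2, 0.65), (False, 6, 0.59)] [(array([ 512., -115.]), np.float64(1.0), np.float64(0.032)), (array([ 511., -116.]), np.float64(90.3), np.float64(0.03)), (array([ 512., -114.]), np.float64(0.9), np.float64(0.022))] r 525.0
town_tray [(True, 1, 0.76), (False, 6, 0.65)] [(array([495., 100.]), np.float64(-4.1), np.float64(0.029)), (array([495.,  98.]), np.float64(-3.8), np.float64(0.021)), (array([496., 101.]), np.float64(-3.8), np.float64(0.017))] r 505.0
tractor [(True, 2, 0.94), (False, 2, 0.64)] [(array([ 635., -267.]), np.float64(177.1), np.float64(0.185)), (array([ 634., -268.]), np.float64(178.1), np.float64(0.165)), (array([ 635., -265.]), np.float64(170.9), np.float64(0.185))] r 689.0
shed [(False, 1, 0.7)] [(array([ 396., -288.]), np.float64(181.5), np.float64(0.063))] r 490.0
poplar [(True, 2, 0.56), (False, 6, 0.82)] [(array([527., 273.]), np.float64(-0.2), np.float64(0.098)), (array([526., 272.]), np.float64(4.4), np.float64(0.075)), (array([528., 274.]), np.float64(2.5), np.float64(0.079))] r 594.0
van [(True, 2, 0.9), (False, 4, 0.97)] [(array([484., 395.])
[... 170 characters left out ...]
mson_tree [(True, 1, 0.62), (False, 2, 0.74)] [(array([695., -18.]), np.float64(10.0), np.float64(0.104)), (array([693., -19.]), np.float64(12.8), np.float64(0.13)), (array([695., -18.]), np.float64(-0.1), np.float64(0.059))] r 695.0
van_A [(True, 1, 0.82), (False, 2, 0.84)] [(array([643., 274.]), np.float64(184.2), np.float64(0.099)), (array([642., 273.]), np.float64(185.5), np.float64(0.084)), (array([645., 276.]), np.float64(183.6), np.float64(0.081))] r 699.0
green_tree [(True, 1, 0.58), (False, 3, 0.78)] [(array([392., 279.]), np.float64(2.7), np.float64(0.108)), (array([392., 277.]), np.float64(7.2), np.float64(0.077)), (array([392., 281.]), np.float64(4.7), np.float64(0.077))] r 481.0
```

Van A (643,274) is 699 mm from the base and van B (484,395) is 625 mm, so A is the one to take. The brown shed is nearest, so I go there first.

>>> apply_moves --targets '[[[121,301,20],[0,0,1.16]],[[121,301,20],[0,0,1.16]],[[121,301,20],[0,0,1.16]],[[121,301,20],[0,0,1.16]],[[121,301,20],[0,0,1.16]],[[121,301,20],[0,0,1.16]],[[121,301,20],[0,0,1.16]],[[121,301,20],[0,0,1.16]]]' --hand 80 --squeeze 15

```text
time_s: 2.9
tool_pos: [0.3985, -0.2834, 0.2436]
tool_rot: [179.9, 0.0, 92.3]
force: [0.4, -0.5, -0.8]
grip_width: 0.0798
```

```bash
cat >> h.py <<'E'
from scipy.spatial.transform import Rotation as Ro
def wrist(env):
    o=env.get_obs();p=env.read_camera('wrist')
    T=np.eye(4);T[:3,:3]=Ro.from_euler('xyz',o['tool_rot'],degrees=True).as_matrix();T[:3,3]=o['tool_pos']
    p['camera_from_world']=np.linalg.inv(T@p['mount']);return o,p
def wfit(p,env,name,q0,k=None):
    cc=proj(p,np.array([[q0[0],q0[1],.03]]))[0]
    for r in env.regions_of(p,k or name)[:3]:
        a=r['rect'];print(name,r['conf'],[int(v) for v in a],'exp',cc.round())
        q,f=fit([(p,r['region'].astype(float))],name,q0,'tree' not in name and name!='poplar');print((q[:2]*1e3).round(1),np.degrees(q[2]).round(1),round(f,3))
E
cat > w.py <<'E'
import sys;from h import *;from cell import env
o,p=wrist(env);print(o['time_s'],o['tool_pos'].round(4),o['tool_rot'].round(1),o['grip_width'])
cv2.imwrite(f'pics/{sys.argv[1]}.png',p['image'][:,:,::-1])
for a in sys.argv[2:]:
    n,x,y,t=a.split(',');wfit(p,env,n,[float(x)/1e3,float(y)/1e3,np.radians(float(t))])
E
python3 w.py w1 shed,396,-288,0
```

```text
2.9 [ 0.3985 -0.2834  0.2436] [179.9   0.   92.3] 0.07977401681196693
shed 0.67 [255, 265, 305, 306] exp [314. 214.]
[ 396. -288.] 0.0 1.0
shed 0.59 [198, 173, 251, 219] exp [314. 214.]
[ 396. -288.] 0.0 1.0
shed 0.56 [294, 195, 336, 240] exp [314. 214.]
[ 396.2 -291.9] 0.0 0.032
```

View pics/w1.png

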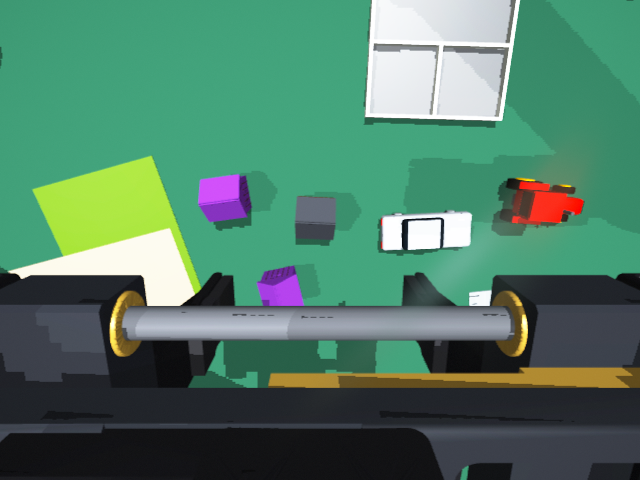

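The wrist view has +x right and +y up. The brown shed is at (316,215) with its ridge along x. The purple look-alikes are at (225,197) and (280,287), so I'll keep the opening at 60 to stay clear of them.

```bash
python3 -c "
from cell import env
o=env.get_obs();print(o['time_s'],o['tool_pos'],o['tool_rot'],o['joint_velocities'].round(2))"
```

```text
3.0 [ 0.39637943 -0.28727439  0.2430248 ] [1.79974971e+02 6.73518690e-02 9.16214023e+01] [ 1.06  0.81  1.8  -0.25  0.21 -0.08 -5.53]
```

>>> apply_moves --targets '[[[0,-3,-50],[0,0,-0.02]],[[0,-3,-100],[0,0,-0.02]],[[0,-3,-150],[0,0,-0.02]],[[0,-3,-190],[0,0,-0.02]],[[0,-3,-215],[0,0,-0.02]],[[0,-3,-227],[0,0,-0.02]],[[0,-3,-227],[0,0,-0.02]],[[0,-3,-227],[0,0,-0.02]]]' --hand 62

```text
time_s: 3.8
tool_pos: [0.3967, -0.292, 0.0167]
tool_rot: [179.9, 0.1, 90.2]
force: [1.2, 0.6, 0.5]
grip_width: 0.062
```

>>> apply_moves --targets '[[[0,0,0],[0,0,0]],[[0,0,0],[0,0,0]],[[0,0,0],[0,0,0]],[[0,0,0],[0,0,0]],[[0,0,0],[0,0,0]],[[0,0,0],[0,0,0]]]' --hand 30

```text
time_s: 4.4
tool_pos: [0.3964, -0.2913, 0.0163]
tool_rot: [180.0, 0.0, 90.3]
force: [-2.2, 1.3, 6.1]
grip_width: 0.0398
```

>>> apply_moves --targets '[[[0,0,30],[0,0,0]],[[0,0,70],[0,0,0]],[[20,35,90],[0,0,0]],[[40,70,90],[0,0,0]],[[62,107,90],[0,0,0]],[[82,141,90],[0,0,0.01]],[[82,141,60],[0,0,0.02]],[[82,141,60],[0,0,0.02]]]'

```text
time_s: 5.2
tool_pos: [0.4755, -0.1479, 0.0725]
tool_rot: [-179.7, -0.2, 91.7]
force: [-1.0, -0.1, -0.7]
grip_width: 0.04
```

```bash
cat > t.py <<'E'
import sys;from h import *;from cell import env
o,p=wrist(env);print(o['time_s'],o['tool_pos'].round(4),o['tool_rot'].round(1),round(o['grip_width'],4))
cv2.imwrite(f'pics/{sys.argv[1]}.png',p['image'][:,:,::-1])
E
python3 t.py w2
```

```text
5.2 [ 0.4755 -0.1479  0.0725] [-179.7   -0.2   91.7] 0.04
```

View pics/w2.png

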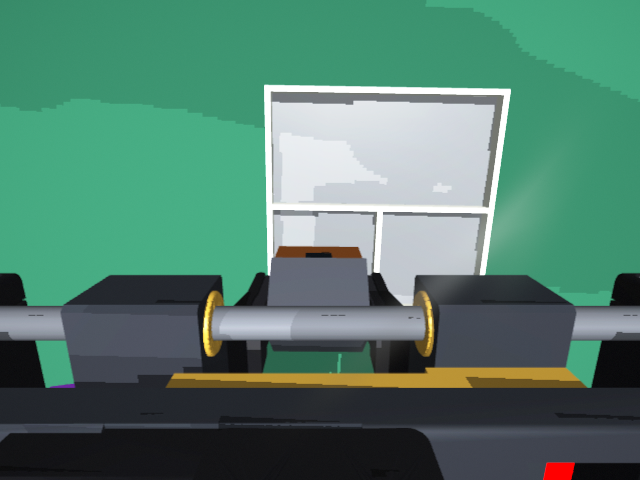

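The shed is held squarely above the near square bay. I'll check the tray using its corners at (266,87) and (508,91) and the divider junction at (380,208).

Run:
```python
from h import *;from cell import env
o,p=wrist(env);print(o['tool_pos'].round(4))
for uv in((265,86),(510,90),(380,208)):print(uv,(back(p,uv,.012)*1e3).round(1))
```

```text
[ 0.476  -0.1494  0.0739]
(265, 86) [443.6 -51.   12. ]
(510, 90) [582.7 -49.5  12. ]
(380, 208) [ 513.8 -119.2   12. ]
```

>>> apply_moves --targets '[[[2,-3,-25],[0,0,0]],[[2,-3,-45],[0,0,0]],[[2,-3,-54],[0,0,0]],[[2,-3,-56],[0,0,0]],[[2,-3,-56],[0,0,0]],[[2,-3,-56],[0,0,0]]]'

```text
time_s: 5.9
tool_pos: [0.4808, -0.1535, 0.0208]
tool_rot: [179.9, 0.1, 91.5]
force: [-0.2, -0.1, -0.6]
grip_width: 0.04
```

>>> apply_moves --targets '[[[0,0,0],[0,0,0]],[[0,0,0],[0,0,0]],[[0,0,0],[0,0,0]],[[0,0,40],[0,0,0]],[[0,0,80],[0,0,0]],[[0,0,130],[0,0,0]],[[0,0,180],[0,0,0]]]' --hand 56

```text
time_s: 6.6
tool_pos: [0.4795, -0.1527, 0.2013]
tool_rot: [-180.0, -0.0, 91.5]
force: [0.8, -1.3, -1.1]
grip_width: 0.0557
```

>>> apply_moves --targets '[[[144,-114,20],[0,0,-0.8]],[[144,-114,20],[0,0,-0.8]],[[144,-114,20],[0,0,-0.8]],[[144,-114,20],[0,0,-0.8]],[[144,-114,20],[0,0,-0.8]],[[144,-114,20],[0,0,-0.8]]]' --hand 70

```text
time_s: 7.2
tool_pos: [0.6245, -0.2677, 0.2184]
tool_rot: [-179.9, 0.0, 45.4]
force: [-0.7, 0.2, -0.5]
grip_width: 0.0698
```

>>> apply_moves --targets '[[[0,0,0],[0,0,-0.85]],[[0,0,0],[0,0,-0.85]],[[0,0,0],[0,0,-0.85]],[[0,0,0],[0,0,-0.85]],[[0,0,0],[0,0,-0.85]],[[0,0,0],[0,0,-0.85]],[[0,0,0],[0,0,-0.85]]]'

```text
time_s: 7.9
tool_pos: [0.6239, -0.2669, 0.2195]
tool_rot: [180.0, 0.0, -3.1]
force: [-0.5, -0.0, -0.4]
grip_width: 0.0698
```

```bash
python3 w.py w3 tractor,635,-267,177
```

```text
7.9 [ 0.6239 -0.2669  0.2195] [180.    0.   -3.1] 0.06976199831210468
tractor 0.75 [292, 166, 338, 244] exp [316. 206.]
[ 633.3 -267.2] 177.6 0.144
```

View pics/w3.png

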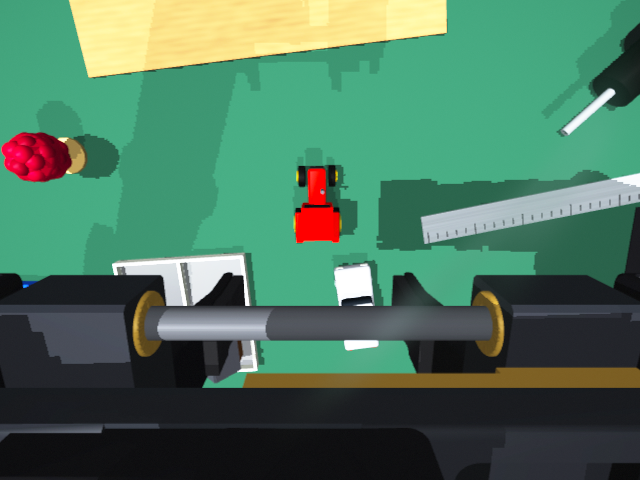

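The tractor is at (317,205) with its bonnet up (+x) and its yaw fits at 177.6°, so the cab is under the tool. The silver car at (355,305) stays clear of the fingers.

>>> apply_moves --targets '[[[-1,0,-50],[0,0,0.01]],[[-1,0,-100],[0,0,0.01]],[[-1,0,-140],[0,0,0.01]],[[-1,0,-170],[0,0,0.01]],[[-1,0,-180],[0,0,0.01]],[[-1,0,-181],[0,0,0.01]],[[-1,0,-181],[0,0,0.01]],[[-1,0,-181],[0,0,0.01]]]' --hand 60

```text
time_s: 8.8
tool_pos: [0.6247, -0.2676, 0.0412]
tool_rot: [179.9, -0.2, -2.5]
force: [-0.4, -0.5, -0.2]
grip_width: 0.0598
```

>>> apply_moves --targets '[[[0,0,0],[0,0,0]],[[0,0,0],[0,0,0]],[[0,0,0],[0,0,0]],[[0,0,0],[0,0,0]],[[0,0,0],[0,0,0]],[[0,0,0],[0,0,0]],[[0,0,0],[0,0,0]]]' --hand 15 --squeeze 20

```text
time_s: 9.5
tool_pos: [0.623, -0.2669, 0.0386]
tool_rot: [-180.0, 0.0, -2.5]
force: [-0.0, 0.7, 0.8]
grip_width: 0.0279
```

>>> apply_moves --targets '[[[0,0,35],[0,0,0]],[[0,0,75],[0,0,0]],[[-24,36,85],[0,0,0.03]],[[-48,72,85],[0,0,0.06]],[[-72,108,85],[0,0,0.06]],[[-97,146,85],[0,0,0.06]],[[-122,182,80],[0,0,0.06]],[[-122,182,50],[0,0,0.06]]]'

```text
time_s: 10.3
tool_pos: [0.5011, -0.0796, 0.0913]
tool_rot: [180.0, -0.3, 1.4]
force: [1.3, -0.4, -1.3]
grip_width: 0.0276
```

>>> apply_moves --targets '[[[0,0,-20],[0,0,0]],[[0,0,-38],[0,0,0]],[[0,0,-46],[0,0,0]],[[0,0,-46],[0,0,0]],[[0,0,-46],[0,0,0]]]'

```text
time_s: 10.8
tool_pos: [0.5013, -0.0851, 0.0429]
tool_rot: [180.0, -0.0, 1.0]
force: [0.1, 0.3, -1.0]
grip_width: 0.028
```

>>> apply_moves --targets '[[[0,0,0],[0,0,0]],[[0,0,0],[0,0,0]],[[0,0,0],[0,0,0]],[[0,0,40],[0,0,0]],[[0,0,80],[0,0,0]],[[0,0,130],[0,0,0]],[[0,0,170],[0,0,0]]]' --hand 48

```text
time_s: 11.5
tool_pos: [0.5014, -0.085, 0.2156]
tool_rot: [180.0, -0.1, 1.0]
force: [-0.4, 0.2, -0.1]
grip_width: 0.0481
```

>>> apply_moves --targets '[[[4,45,0],[0,0,0]],[[8,90,0],[0,0,0]],[[12,135,0],[0,0,0]],[[15,180,0],[0,0,0]],[[18,225,0],[0,0,0]],[[21,270,0],[0,0,0]],[[24,315,0],[0,0,0]],[[26,357,0],[0,0,0]]]' --hand 60

```text
time_s: 12.3
tool_pos: [0.527, 0.274, 0.213]
tool_rot: [-180.0, -0.0, 1.0]
force: [1.0, 0.5, 0.5]
grip_width: 0.0595
```

>>> apply_moves --targets '[[[0,0,0],[0,0,0]],[[0,0,0],[0,0,0]]]'

```text
time_s: 12.5
tool_pos: [0.5265, 0.273, 0.2124]
tool_rot: [180.0, 0.0, 1.1]
force: [1.6, -0.7, -0.6]
grip_width: 0.0599
```

```bash
python3 w.py w4 poplar,527,273,0 van,643,274,184; python3 -c "
from cell import env;print(env.get_obs()['qpos'].round(0))"
```

```text
12.5 [0.5265 0.273  0.2124] [180.    0.    1.1] 0.05991219115658228
poplar 0.67 [303, 193, 337, 242] exp [316. 218.]
[527.1 271.1] 2.8 0.06
poplar 0.46 [633, 246, 640, 264] exp [316. 218.]
[527. 273.] 0.0 1.0
van 0.97 [294, 21, 346, 151] exp [318.  87.]
[642.6 272.8] 184.8 0.029
van 0.9 [133, 202, 249, 293] exp [318.  87.]
[643. 274.] 184.0 1.0
van 0.7 [455, 1, 509, 34] exp [318.  87.]
[643. 274.] 184.0 1.0
[   2.   15.  -37.   91.    9.   77. -126.]
```

View pics/w4.png

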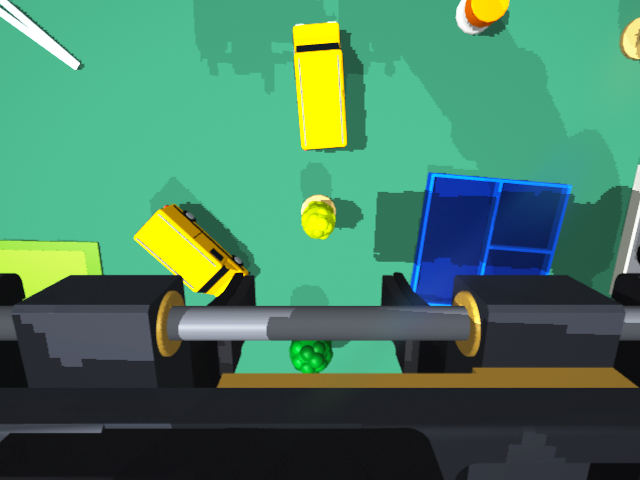

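The poplar is at (319,218). The upper van at (320,86) is farther out (r≈698 mm, yaw 184.8°) than the lower-left one at (190,248), so it's confirmed as the one to take. The poplar goes first.

>>> apply_moves --targets '[[[0,-1,-50],[0,0,0]],[[0,-1,-100],[0,0,0]],[[0,-1,-140],[0,0,0]],[[0,-1,-170],[0,0,0]],[[0,-1,-187],[0,0,0]],[[0,-1,-190],[0,0,0]],[[0,-1,-190],[0,0,0]]]'

```text
time_s: 13.35
tool_pos: [0.5278, 0.2706, 0.0234]
tool_rot: [-180.0, -0.1, 0.9]
force: [-0.8, 0.2, -0.5]
grip_width: 0.0602
```

>>> apply_moves --targets '[[[0,0,0],[0,0,0]],[[0,0,0],[0,0,0]],[[0,0,0],[0,0,0]],[[0,0,0],[0,0,0]],[[0,0,0],[0,0,0]],[[0,0,0],[0,0,0]],[[0,0,0],[0,0,0]]]' --hand 18 --squeeze 12

```text
time_s: 14.05
tool_pos: [0.5272, 0.2712, 0.0229]
tool_rot: [-180.0, -0.0, 1.0]
force: [-0.5, -0.3, 3.7]
grip_width: 0.0288
```

>>> apply_moves --targets '[[[0,0,45],[0,0,0]],[[0,0,90],[0,0,0]],[[2,-45,100],[0,0,0]],[[4,-92,100],[0,0,0]],[[6,-140,100],[0,0,0]],[[8,-188,100],[0,0,0]],[[10,-236,100],[0,0,0]],[[12,-284,100],[0,0,0]]]'

```text
time_s: 14.85
tool_pos: [0.5385, -0.015, 0.1225]
tool_rot: [180.0, 0.0, 1.0]
force: [0.9, 0.1, -0.4]
grip_width: 0.0292
```

>>> apply_moves --targets '[[[3,-46,0],[0,0,0]],[[6,-92,0],[0,0,0]],[[8,-128,0],[0,0,0]],[[8,-139,0],[0,0,0]],[[8,-139,-20],[0,0,0]],[[8,-139,-20],[0,0,0]],[[8,-139,-20],[0,0,0]]]'

```text
time_s: 15.55
tool_pos: [0.5465, -0.1507, 0.1022]
tool_rot: [-179.9, 0.1, 1.1]
force: [-0.7, -0.4, -0.8]
grip_width: 0.0292
```

```bash
python3 t.py w5
```

```text
15.55 [ 0.5465 -0.1507  0.1022] [-1.799e+02  1.000e-01  1.100e+00] 0.0292
```

View pics/w5.png

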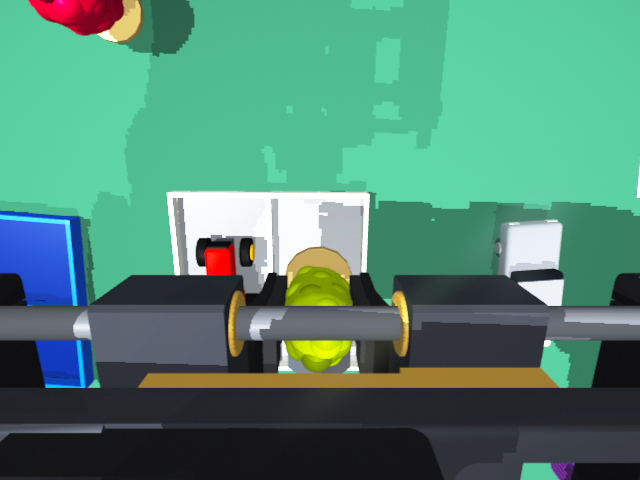

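Run:
```python
from h import *;from cell import env
o,p=wrist(env);print(o['tool_pos'].round(4))
for uv in((169,192),(370,192)):print(uv,(back(p,uv,.012)*1e3).round(1))
print((back(p,(320,264),.083)*1e3).round(1),'base')
```

```text
[ 0.5471 -0.1508  0.1029]
(169, 192) [582.4 -49.1  12. ]
(370, 192) [ 585.  -187.3   12. ]
[ 556.3 -153.1   83. ] base
```

>>> apply_moves --targets '[[[-3,-1,-35],[0,0,0]],[[-3,-1,-60],[0,0,0]],[[-3,-1,-74],[0,0,0]],[[-3,-1,-77],[0,0,0]],[[-3,-1,-77],[0,0,0]],[[-3,-1,-77],[0,0,0]]]'

```text
time_s: 16.25
tool_pos: [0.5451, -0.1529, 0.0267]
tool_rot: [180.0, -0.1, 1.0]
force: [1.0, 1.0, -1.2]
grip_width: 0.0289
```

>>> apply_moves --targets '[[[0,0,0],[0,0,0]],[[0,0,0],[0,0,0]],[[0,0,0],[0,0,0]],[[0,0,40],[0,0,0]],[[0,0,80],[0,0,0]],[[0,0,130],[0,0,0]],[[0,0,180],[0,0,0]]]' --hand 42

```text
time_s: 16.95
tool_pos: [0.5435, -0.1528, 0.2073]
tool_rot: [-180.0, 0.0, 1.0]
force: [1.8, -1.0, 0.1]
grip_width: 0.0421
```

>>> apply_moves --targets '[[[10,46,0],[0,0,0.065]],[[20,92,0],[0,0,0.065]],[[30,138,0],[0,0,0.065]],[[40,184,0],[0,0,0.065]],[[50,230,0],[0,0,0.065]],[[60,276,0],[0,0,0.065]],[[70,322,0],[0,0,0.065]],[[80,368,0],[0,0,0.065]]]' --hand 66

```text
time_s: 17.75
tool_pos: [0.6243, 0.2166, 0.2057]
tool_rot: [180.0, -0.0, 4.7]
force: [-0.1, -0.5, -0.5]
grip_width: 0.0659
```

>>> apply_moves --targets '[[[6,30,0],[0,0,0]],[[11,57,0],[0,0,0]],[[11,57,-50],[0,0,0]],[[11,57,-90],[0,0,0]],[[11,57,-110],[0,0,0]],[[11,57,-110],[0,0,0]]]'

```text
time_s: 18.35
tool_pos: [0.6325, 0.2704, 0.0912]
tool_rot: [179.9, 0.4, 4.7]
force: [-0.4, 0.7, -0.1]
grip_width: 0.066
```

```bash
python3 w.py w6 van,643,273,184.8
```

```text
18.35 [0.6325 0.2704 0.0912] [179.9   0.4   4.7] 0.06595667876547454
van 0.87 [280, 149, 348, 309] exp [313. 240.]
[644.6 272.6] 365.4 0.071
```

View pics/w6.png

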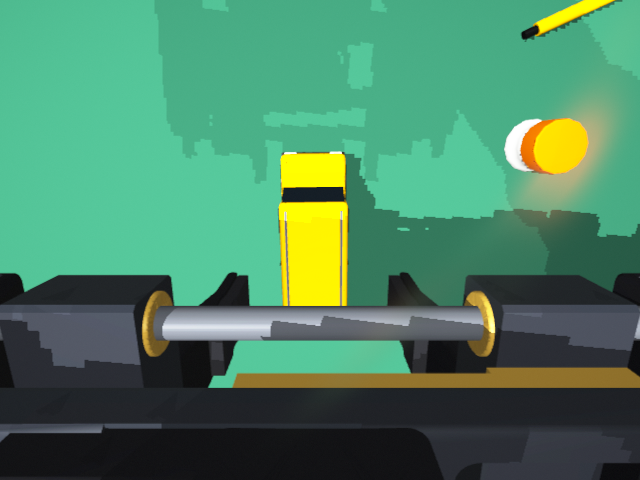

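The van sits centred between the fingers at (314,230), with its bonnet away from the robot. The paint jar at (545,146) is clear.

>>> apply_moves --targets '[[[0,0,-30],[0,0,0]],[[0,0,-60],[0,0,0]],[[0,0,-76],[0,0,0]],[[0,0,-78],[0,0,0]],[[0,0,-78],[0,0,0]]]'

```text
time_s: 18.95
tool_pos: [0.6358, 0.2725, 0.019]
tool_rot: [-180.0, -0.1, 4.7]
force: [-0.2, -0.1, 0.8]
grip_width: 0.0659
```

>>> apply_moves --targets '[[[0,0,0],[0,0,0]],[[0,0,0],[0,0,0]],[[0,0,0],[0,0,0]],[[0,0,0],[0,0,0]],[[0,0,0],[0,0,0]],[[0,0,0],[0,0,0]]]' --hand 28 --squeeze 25

```text
time_s: 19.55
tool_pos: [0.6353, 0.2724, 0.0182]
tool_rot: [-180.0, -0.0, 4.7]
force: [-0.4, 0.5, 2.7]
grip_width: 0.0397
```

>>> apply_moves --targets '[[[0,0,35],[0,0,0]],[[0,0,75],[0,0,0]],[[-30,-28,85],[0,0,-0.05]],[[-60,-57,85],[0,0,-0.1]],[[-90,-86,85],[0,0,-0.15]],[[-118,-114,85],[0,0,-0.15]],[[-145,-140,85],[0,0,-0.15]],[[-145,-140,75],[0,0,-0.15]]]'

```text
time_s: 20.35
tool_pos: [0.4873, 0.1273, 0.0925]
tool_rot: [179.7, 0.1, -4.2]
force: [-0.0, 0.2, -1.1]
grip_width: 0.04
```

>>> apply_moves --targets '[[[0,0,0],[0,0,0]],[[0,0,0],[0,0,0]]]'

```text
time_s: 20.55
tool_pos: [0.4904, 0.1329, 0.0926]
tool_rot: [-180.0, 0.0, -3.9]
force: [0.7, -0.0, -1.6]
grip_width: 0.0396
```

```bash
python3 t.py w7
```

```text
20.55 [0.4904 0.1329 0.0926] [-180.     0.    -3.9] 0.0396
```

View pics/w7.png

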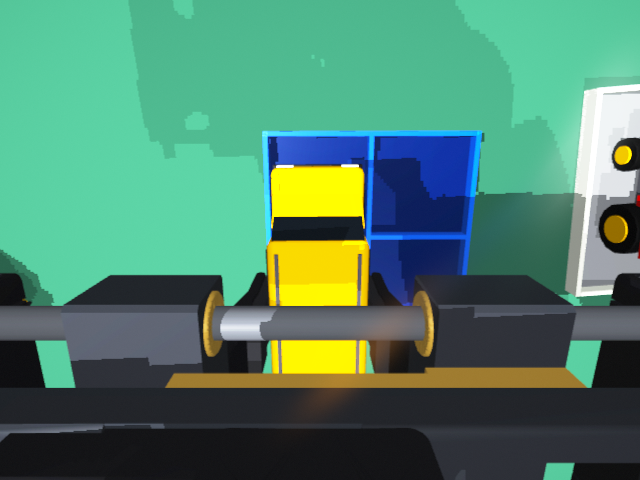

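The van hangs over the long bay of the blue tray. The tray's far corners are at (263,132) and (481,132), and the divider end is at (372,133).

Run:
```python
from h import *;from cell import env
o,p=wrist(env);print(o['tool_pos'].round(4))
for uv in((263,131),(482,131),(371.5,133),(417,237)):print(uv,(back(p,uv,.012)*1e3).round(1))
```

```text
[0.4906 0.1332 0.0927]
(263, 131) [570.1 161.5  12. ]
(482, 131) [560.8  23.   12. ]
(371.5, 133) [564.3  92.9  12. ]
(417, 237) [494.  64.  12.]
```

>>> apply_moves --targets '[[[0,-2,-30],[0,0,0]],[[0,-2,-55],[0,0,0]],[[0,-2,-69],[0,0,0]],[[0,-2,-71],[0,0,0]],[[0,-2,-71],[0,0,0]],[[0,-2,-71],[0,0,0]]]'

```text
time_s: 21.25
tool_pos: [0.4906, 0.1305, 0.0221]
tool_rot: [-180.0, -0.1, -3.9]
force: [0.2, -0.1, -1.5]
grip_width: 0.0399
```

>>> apply_moves --targets '[[[0,0,0],[0,0,0]],[[0,0,0],[0,0,0]],[[0,0,0],[0,0,0]],[[0,0,40],[0,0,0]],[[0,0,80],[0,0,0]],[[0,0,130],[0,0,0]],[[0,0,180],[0,0,0]]]' --hand 54

```text
time_s: 21.95
tool_pos: [0.4895, 0.13, 0.2035]
tool_rot: [180.0, 0.0, -3.9]
force: [0.8, 0.5, -0.5]
grip_width: 0.0541
```

>>> apply_moves --targets '[[[40,-30,10],[0,0,0]],[[80,-60,10],[0,0,0]],[[115,-90,10],[0,0,0]],[[150,-120,10],[0,0,0]],[[180,-145,10],[0,0,0]],[[195,-149,10],[0,0,0]],[[195,-149,10],[0,0,0]],[[195,-149,10],[0,0,0]]]' --hand 75

```text
time_s: 22.75
tool_pos: [0.6844, -0.018, 0.2113]
tool_rot: [-180.0, 0.1, -3.9]
force: [0.4, -0.3, -0.3]
grip_width: 0.0752
```

```bash
python3 w.py w8 crimson_tree,695,-18,0
```

```text
22.75 [ 0.6844 -0.018   0.2113] [-1.8e+02  1.0e-01 -3.9e+00] 0.07521191341576439
crimson_tree 0.88 [294, 186, 343, 233] exp [316. 207.]
[694.5 -20. ] 9.4 0.044
```

View pics/w8.png

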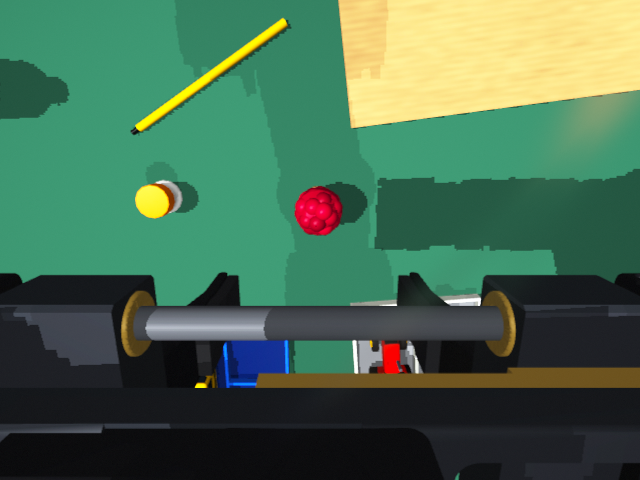

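The crimson tree is at (319,211), which fits to (694.5,-20). The paint jar at (157,200) is well clear of the fingers.

>>> apply_moves --targets '[[[10,-2,-45],[0,0,0]],[[10,-2,-90],[0,0,0]],[[10,-2,-135],[0,0,0]],[[10,-2,-170],[0,0,0]],[[10,-2,-185],[0,0,0]],[[10,-2,-187],[0,0,0]],[[10,-2,-187],[0,0,0]]]'

```text
time_s: 23.55
tool_pos: [0.6959, -0.0205, 0.0264]
tool_rot: [-180.0, -0.1, -3.9]
force: [0.0, -0.6, 0.9]
grip_width: 0.075
```

>>> apply_moves --targets '[[[0,0,0],[0,0,0]],[[0,0,0],[0,0,0]],[[0,0,0],[0,0,0]],[[0,0,0],[0,0,0]],[[0,0,0],[0,0,0]],[[0,0,0],[0,0,0]]]' --hand 28 --squeeze 12

```text
time_s: 24.15
tool_pos: [0.6952, -0.0209, 0.0249]
tool_rot: [-180.0, -0.0, -3.9]
force: [0.2, 0.5, 0.9]
grip_width: 0.0407
```

>>> apply_moves --targets '[[[0,0,40],[0,0,0]],[[0,0,85],[0,0,0.1]],[[-28,14,100],[0,0,0.25]],[[-56,27,100],[0,0,0.4]],[[-84,41,100],[0,0,0.55]],[[-112,55,100],[0,0,0.7]],[[-140,68,100],[0,0,0.84]],[[-160,78,100],[0,0,0.98]]]'

```text
time_s: 24.95
tool_pos: [0.5329, 0.0579, 0.1244]
tool_rot: [-180.0, 0.1, 52.6]
force: [-0.2, -0.2, -1.1]
grip_width: 0.0405
```

>>> apply_moves --targets '[[[-4,2,0],[0,0,0.15]],[[-7,3,0],[0,0,0.29]],[[-7,3,-10],[0,0,0.44]],[[-7,3,-20],[0,0,0.58]],[[-7,3,-30],[0,0,0.58]],[[-7,3,-30],[0,0,0.58]],[[-7,3,-30],[0,0,0.58]]]'

```text
time_s: 25.65
tool_pos: [0.5279, 0.06, 0.0945]
tool_rot: [-180.0, -0.0, 85.3]
force: [-1.0, 0.1, -0.0]
grip_width: 0.041
```

```bash
python3 t.py w9
```

```text
25.65 [0.5279 0.06   0.0945] [-180.    -0.    85.3] 0.041
```

View pics/w9.png

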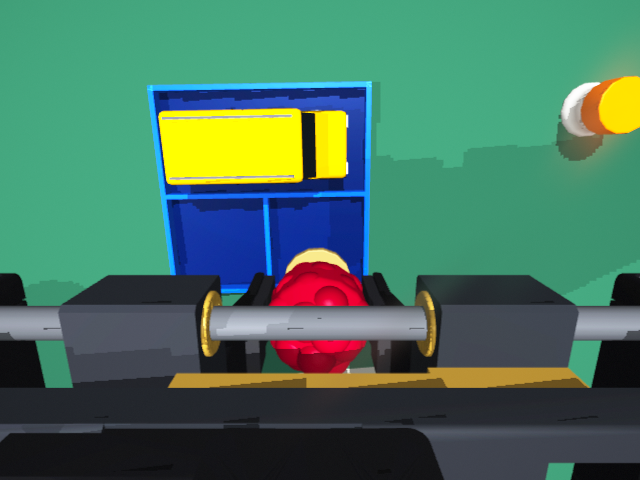

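The van sits flat in the long bay. The crimson tree is over the right-hand square bay, at image x≈318, between the divider at 268 and the wall at 369. Next I lower it.

>>> apply_moves --targets '[[[0,1,-30],[0,0,0]],[[0,1,-52],[0,0,0]],[[0,1,-64],[0,0,0]],[[0,1,-66],[0,0,0]],[[0,1,-66],[0,0,0]],[[0,1,-66],[0,0,0]]]'

```text
time_s: 26.3
tool_pos: [0.5289, 0.0612, 0.0297]
tool_rot: [179.9, -0.0, 85.5]
force: [0.4, -0.1, -0.2]
grip_width: 0.0406
```

>>> apply_moves --targets '[[[0,0,0],[0,0,0]],[[0,0,0],[0,0,0]],[[0,0,0],[0,0,0]],[[0,0,40],[0,0,0]],[[0,0,80],[0,0,0]],[[0,0,130],[0,0,0]],[[0,0,180],[0,0,0]]]' --hand 54

```text
time_s: 27.0
tool_pos: [0.5274, 0.0611, 0.2104]
tool_rot: [-180.0, 0.0, 85.5]
force: [1.3, -0.0, -0.5]
grip_width: 0.0539
```

>>> apply_moves --targets '[[[-20,-40,40],[0,0,0]],[[-40,-80,80],[0,0,0]],[[-50,-120,120],[0,0,0]],[[-50,-160,140],[0,0,0]],[[-50,-160,140],[0,0,0]],[[-50,-160,140],[0,0,0]]]'

```text
time_s: 27.6
tool_pos: [0.4782, -0.1027, 0.3505]
tool_rot: [179.8, 0.1, 85.1]
force: [0.3, -0.3, -0.0]
grip_width: 0.0543
```

Run:
```python
from h import *;from cell import env
o,p=wrist(env);print(o['time_s'],o['tool_pos'],o['tool_rot'])
S=env.read_camera('side')
a=cv2.resize(p['image'][:,:,::-1],(400,300));b=cv2.resize(S['image'][130:430,120:520,::-1],(400,300))
cv2.imwrite('pics/end.png',np.hstack([cv2.resize(p['image'][:300,:,::-1],(400,188)),cv2.resize(S['image'][160:348,200:600,::-1],(400,188))]))
c=S['image'][150:345,230:490,::-1];cv2.imwrite('pics/side1.png',cv2.resize(c,(800,600),interpolation=cv2.INTER_CUBIC))
cv2.imwrite('pics/wend.png',p['image'][:,:,::-1])
```

```text
27.6 [ 0.47819599 -0.10265512  0.35045138] [1.79806243e+02 1.01807142e-01 8.51160182e+01]
```

View pics/side1.png

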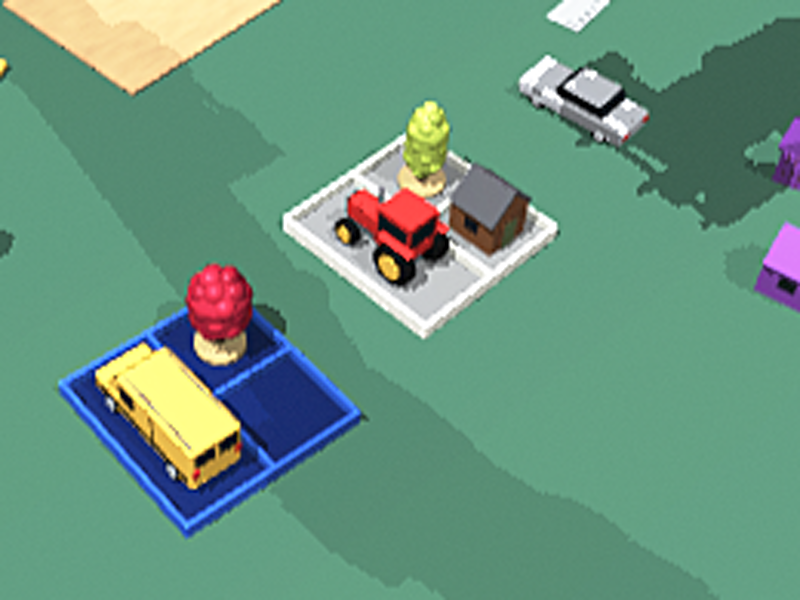

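View pics/wend.png

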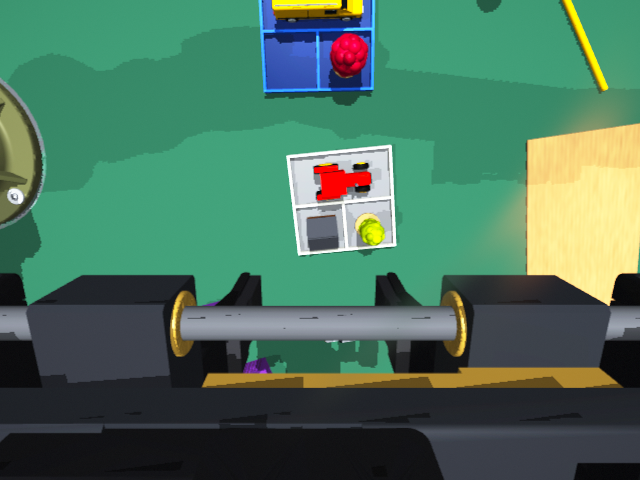

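All five pieces stand upright in their bays. One numeric check before handing in.

Run:
```python
from h import *;from cell import env
T=env.read_camera('top');S=env.read_camera('side');_,W=wrist(env)
g=dict(tractor=(.5125,-.085),shed=(.479,-.152),poplar=(.546,-.152),van=(.498,.131),crimson_tree=(.528,.061),farm_tray=(.513,-.118),town_tray=(.496,.097))
for n,(x,y) in g.items():
  for nm,p in(('T',T),('S',S),('W',W)):
    c=proj(p,np.array([[x,y,.025]]))[0]
    R=[r for r in env.regions_of(p,n) if np.hypot((r['rect'][0]+r['rect'][2])/2-c[0],(r['rect'][1]+r['rect'][3])/2-c[1])<25]
    if R:
        q,f=fit([(p,R[0]['region'].astype(float))],n,[x,y,0],'tree' not in n and n!='poplar')
        print(n,nm,(q[:2]*1e3).round(),np.degrees(q[2]).round(),round(f,2))
```

```text
tractor T [511. -86.] 180.0 0.24
tractor S [515. -87.] 178.0 0.2
tractor W [512. -87.] 181.0 0.17
shed S [ 484. -152.] 1.0 0.06
shed W [ 481. -154.] 181.0 0.05
poplar S [ 548. -154.] 8.0 0.11
poplar W [ 545. -156.] 9.0 0.04
van T [498. 129.] 177.0 0.08
van S [502. 131.] 175.0 0.1
van W [499. 130.] 177.0 0.04
crimson_tree T [528.  59.] 10.0 0.07
crimson_tree S [531.  60.] 6.0 0.06
crimson_tree W [528.  58.] 4.0 0.05
farm_tray T [511. -74.] 38.0 0.72
farm_tray S [ 512. -114.] 1.0 0.49
farm_tray W [ 512. -118.] 1.0 0.34
town_tray T [494.  98.] -4.0 0.33
town_tray S [496. 101.] -4.0 0.39
town_tray W [495.  97.] -4.0 0.34
```

All offsets are within a few millimetres of the bay centres, so I hand in.

```bash
python3 -c "
from cell import env
print(env.sign_off(),env.get_obs()['time_s'])"
```

```text
the job is handed in; nothing more can be done
the job is handed in; nothing more can be done
```

I filled both trays and handed the job in after about 28 s on the robot's clock. The sign-off reports no verdict.

- **Farm tray:** the tractor is in the long bay, with the shed and the poplar each in a square bay of their own.
- **Town tray:** the van is in the long bay and the crimson tree in one square bay. I took the van farther from the base, about 699 mm against 625 mm for the other.

**Last checks:**
- The final side and wrist pictures show all five pieces upright, the trays flat and the gripper clear of everything.
- Fitted positions put every piece within about 6 mm of its bay centre, against limits of 14 mm or more.
- The silver car still stood upright in the last pictures. I didn't check the green tree and the paint jar again at the end, but the arm never went near them.

**Disagreements:** the trays' own fits in the last check were poor because the pieces now hide part of them. The top camera's fit of the farm tray failed outright. I relied on the tray corners measured before each placing. The cameras differed from each other by 3–5 mm.

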